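Make up the stain kit and the mending kit

ROBOT

A 6-joint arm with a two-finger parallel gripper is mounted at the origin on a cart in front of the work surface, level with it; the furniture and walls round the work are solid. World frame = base frame: x ahead of the robot, y to its left, z up, the work surface at z = 0. Lengths are in m, angles in rad, forces in N, time in s.
With the tool pointing down it reaches from about 0.25 to 0.775 m from the base axis. Payload 4 kg.
Tool frame: the origin (TCP) lies midway between the tips of the shut fingers; the grasp point (between the pads) lies 19 mm behind it (robot.hold_point_z is the distance from the TCP to the grasp point, in m); z points along the fingers, y is the line along which they close (so a half turn about z gives the same grasp; the last joint's range is limited). The gripper opens to 94 mm and grips with 3 to 60 N. Pads are 16 mm wide; open, the fingers measure 119 mm over their backs; the gripper's body (75 mm by 177 mm) begins 78 mm behind the grasp point.
Start: joints at [1.121, 0.087, 1.371, -0, 1.684, -0.103], TCP at [0.187, 0.517, 0.206] pointing down, gripper open.
Joint ranges: [-3.1, 3.1], [-0.76, 2.03], [0.27, 2.55], [-1.08, 4.22], [0.17, 2.65], [-2.57, 2.57]. Speed limits (rad/s): [2.79, 2.79, 3.14, 3.14, 3.14, 3.14].

INTERFACE

Orientations are given as [roll, pitch, yaw] about the fixed x, y, z axes, in that order (R = Rz(yaw) Ry(pitch) Rx(roll)).
In Python, from bench import readout, imaging, robot gives the robot as it stands.
- The arm moves only by the tool carry_out, never from a script. Its argument "motion" is text: rows parted by semicolons, each of 7 numbers parted by spaces: the shift along the tool's x, y, z each as a share of 200 mm, from -1 to 1, then the turn, a rotation vector about the tool's x, y, z each as a share of 120 degrees, from -1 to 1, then the opening, from 0 (shut) to 1 (fully open). A call has 1 to 12 rows; each row shifts and turns the commanded pose from where the row before left it, along the tool's axes as they then stand; what a row does not reach is not made up. A row lasts 1/8 s, in which the tool goes at most 62.5 mm and 10.7 degrees, less where a joint would pass 70% of its speed; a pose out of reach is approached as far as the arm can. A call with a number of a shift or a turn outside -1 to 1 is refused whole. A call with a gripper value outside its range is refused whole. The fingers move at their own pace and stop on an object; the grip force is fixed at half the most. Time passes only in rows, so rows that do not move let the fingers close. It gives the time, the measured TCP pose, the force, the opening and the grip force at its end, in the units of the state.
- readout.get_obs(): the state, without advancing time (a new reading comes with each control period).
- imaging.snapshot(name): name is "side" or "top" or "wrist"; returns a dict with "pixels" (400x640x3 uint8, red, green, blue), "fx", "fy", "cx", "cy" (pixels), "R" (3x3) and "t" (3): a world point X has camera coordinates R X + t. Camera axes: x right, y down, z forward; pixel columns grow to the right and rows downward; lengths in m; the calibration is good to about 2 mm. A picture is of the moment at which its call begins. There is no depth.
- robot.close_job(): hands the job in; it is judged then, once.
The state is a dict: "time": time; "joint_positions": joint angles; "qvel": joint speeds; "joint_torque": joint torques, N m; "tool_pos": TCP position; "ee_rot": TCP orientation; "wrist_force": force on the tool from outside, world axes, zero at the start; "wrist_torque": the same for the moment, N m; "width": finger opening in m; "finger_force": force on a finger pad.
Only numpy, scipy, OpenCV 4.12 (cv2) and the standard library are available. Lean on these libraries where they do the work, as an engineer would, in place of code of your own. Each camera call takes 0.05 s, during which the arm holds its last target. There are 200 camera calls.

TASK

Make up the two loan kits from the stock standing to the right of the tray and the tin. Stain kit, in the wooden tray: stand the tall bottle, the dropper bottle and the soap carton each down in the recess cut for it (large round, small round, oblong), keeping the bottles upright all the way. Mending kit, in the metal tin: the thread spool on its end in the narrow compartment and the matchbox lying flat in the wide one, then shut the lid; leave the spray can standing where it is, it belongs to neither kit.

Things in the scene. Friction and masses are not known exactly. Their poses are not given: they have to be found in the camera images.
- tall_bottle: Tall slim plastic bottle with a long screw cap, 180 mm high; for the stain kit. Body oval, 47 (own x) x 56 mm (own y), up to 135 mm above its foot; above that the cap, about 32 mm across, from 135 to 180 mm: grip the cap from above and carry it slowly, or it swings in the grip. About 0.4 kg. Origin: centre of its underside; z up.
- dropper: Small round bottle with a rubber bulb on top, 102 mm high, to be put into the stain kit. Body 33 mm across up to about 65 mm, collar 24 mm across from 65 to 77 mm, bulb 13 mm across above. 70 g. Origin: centre of its underside; z up.
- soap_carton: Closed carton of bar soap, to be put into the stain kit: 47 mm (own x) by 64 mm (own y) by 44 mm high. 110 g. Origin: centre of its underside; z up. It starts with its own x roughly along the worktop's left-right direction.
- spool: Spool of thread standing on its end, to be put into the mending kit: round, 28 mm across, 43 mm high. 30 g. Origin: centre of its underside; z up.
- matchbox: Matchbox (holds spare buttons) lying flat, to be put into the mending kit: 37 mm (own x) by 56 mm (own y) by 16 mm high. 20 g. Origin: centre of its underside; z up. It starts with its own x roughly along the worktop's left-right direction.
- spray_can: Round spray can with a nozzle, 59 mm across, 198 mm high, standing among the bottles at the back of the stock. Belongs to neither kit: leave it alone. Origin: centre of its underside; z up.
- kit_tray: Wooden tray, fixed, 237 (own x, away from robot) x 92 x 26 mm high; low wire grips at its ends reach x = +-142. Origin: centre of underside. Recesses on y = 0, 22 deep, floors 4 above worktop: soap's oblong, x = -69 (near end), 79 along x by 62 along y (the carton's 47 side goes along tray y); dropper's round, x = +3.5, 48 across; tall bottle's round, x = +72.5 (far end), 72 across.
- tin: Metal tin, fixed, empty, open at start: 104 (own x, away from robot) x 170 (own y) mm, rim 52 high. Origin: centre of underside. Inside x -50 to +50, floor 3 above worktop; a low divider (12 high) parts the narrow thread compartment (y +17 to +83) from the wide one (y -83 to +15). Lid hinged along y at the far side (x = +53, 50 high); open, it stands up behind the tin, top about 155 high.
- tin_lid (a joint): Angle of the tin's lid, rad: 0 shut (flat, top 55 mm above worktop), 1.57 upright, 1.83 fully open, leaning away from the robot. 107 mm from hinge to front edge, 176 mm wide, 12 mm skirt on front and sides, small thumb lip at the front. Light (90 g), slightly stiff: it stays where it is near upright and sinks shut by itself once some 30 degrees past upright.
Things that resemble listed ones, but are neither listed nor needed, are in the scene too. Of the things like the dropper, leave any that is blue; of the rest the larger one is meant.

How it is judged:
By the outcome, as a careful person would: the job done as asked, in the order asked, and still so for the second after the job is handed in, with the robot touching nothing.
It also fails if it takes over 150 s, if anything falls off the work surface, if the arm or the gripper's body presses on something with over 40 N, if the wrist force passes 120 N, or if a joint passes its speed limit or range.

## Working session

There is one attempt and no reset: what is moved stays moved. The work goes in short steps, Python scripts to look and compute and a tool call to move; the robot and the scene stay as the last step left them, time stands still between calls to the robot, and variables do not carry over. Pictures are saved under pics/ and viewed, at most 14 in all, crops included, and the job is handed in when it is done.

Besides the shell and the picture viewer there is one more tool, called after ">>>" as name(argument=value, ...) on one line, values as JSON. carry_out: Moves the arm, as the interface text tells. Its arguments: {"type":"object","properties":{"motion":{"type":"string"}},"required":["motion"]}

```bash
mkdir -p pics; ls; cat > h.py <<'E'
import numpy as np, cv2, json
from bench import readout, imaging, robot
def snap(name, fn):
    s=imaging.snapshot(name); cv2.imwrite(f'pics/{fn}.png', cv2.cvtColor(s['pixels'],cv2.COLOR_RGB2BGR))
    np.savez(f'pics/{fn}.npz', **{k:np.array(v) for k,v in s.items()}); return s
def load(fn): return dict(np.load(f'pics/{fn}.npz'))
def ray(s,u,v):
    R=np.array(s['R']);t=np.array(s['t']); d=R.T@np.array([(u-s['cx'])/s['fx'],(v-s['cy'])/s['fy'],1]); return -R.T@t, d/np.linalg.norm(d)
def onz(s,u,v,z):
    c,d=ray(s,u,v); return c+d*(z-c[2])/d[2]
def tri(a,b):
    (c1,d1),(c2,d2)=a,b; A=np.stack([d1,-d2],1); k=np.linalg.lstsq(A,c2-c1,rcond=None)[0]
    p,q=c1+k[0]*d1,c2+k[1]*d2; return (p+q)/2, np.linalg.norm(p-q)
def proj(s,X):
    c=np.array(s['R'])@np.array(X)+np.array(s['t']); return [s['fx']*c[0]/c[2]+s['cx'], s['fy']*c[1]/c[2]+s['cy']]
E
python3 - <<'E'
from h import *
for n in('top','side','wrist'):
    s=snap(n,n+'0'); print(n,s['fx'],s['cx'],s['cy'],np.round(-np.array(s['R']).T@s['t'],3),np.round(s['R'],2).tolist())
o=readout.get_obs(); print(o)
E
```

```text
pics
top 438.82397856820904 319.71548713752475 201.912397727651 [0.309 0.072 1.149] [[0.02, -1.0, 0.03], [-0.99, -0.02, -0.17], [0.17, -0.02, -0.98]]
side 460.9457090913438 317.03905545579727 193.10024612882532 [-0.243 -0.549  0.578] [[0.6, -0.8, -0.01], [-0.39, -0.28, -0.88], [0.7, 0.53, -0.48]]
wrist 312.3657219211526 320.1435291095605 199.25776672724643 [0.122 0.541 0.384] [[0.34, 0.94, -0.0], [0.91, -0.33, 0.24], [0.23, -0.08, -0.97]]
{'time': 0.15, 'joint_positions': array([ 1.12091162e+00,  8.77923381e-02,  1.37185207e+00,  2.19620679e-05,
        1.68358313e+00, -1.03098797e-01]), 'qvel': array([ 0.00110965, -0.00292971, -0.00411744,  0.0007281 , -0.00073353,
       -0.00056923]), 'joint_torque': array([ 2.16994747e-03, -3.40642226e+01, -3.02793002e+01,  7.19300355e-02,
        3.04917293e-02, -1.43938410e-04]), 'tool_pos': array([0.18675542, 0.51690086, 0.20459708]), 'ee_rot': array([-3.13996870e+00, -1.89966627e-04,  2.79480904e+00]), 'wrist_force': array([-0.76599131, -0.12920228, -0.06302377]), 'wrist_torque': array([0.01796417, 0.03443488, 0.0033533 ]), 'finger_force': 0.0, 'width': 0.09418555726955327}
```

View pics/top0.png

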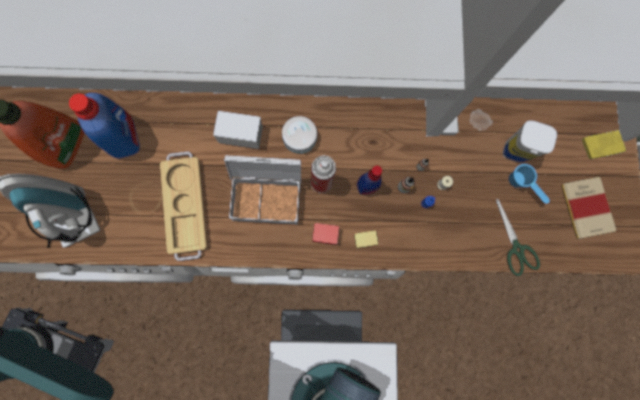

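View pics/side0.png

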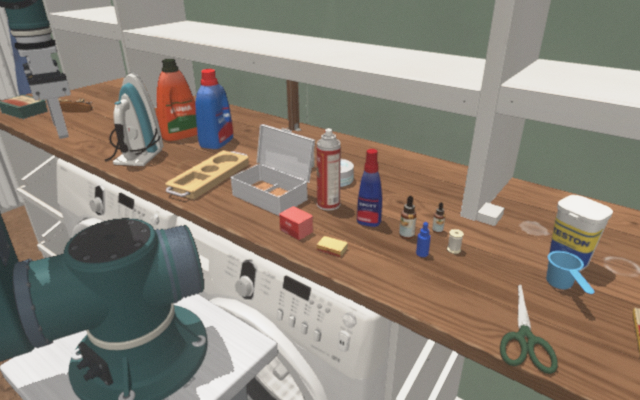

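Top view: tray about (183,205), tin (265,190), spray can (322,172), tall bottle (371,180), soap carton (326,233), matchbox (366,239), spool (446,183).

Dropper-like things are brown at top (407,184)/side (409,217), brown at top (423,165)/side (438,217), and blue at top (429,202)/side (424,240). The blue one is excluded, and the larger brown one at (407,184) fits. I'll confirm that in an enlarged crop.

```bash
python3 - <<'E'
import cv2,numpy as np
t=cv2.imread('pics/top0.png')[140:255,300:460]; s=cv2.imread('pics/side0.png')[140:260,280:480]
t=cv2.resize(t,(790,568),interpolation=cv2.INTER_CUBIC); 
cv2.imwrite('pics/ct.png',t)
cv2.imwrite('pics/cs.png',cv2.resize(s,(800,480),interpolation=cv2.INTER_CUBIC))
t=cv2.imread('pics/top0.png')[145:265,150:310]; cv2.imwrite('pics/cc.png',cv2.resize(t,(800,600),interpolation=cv2.INTER_CUBIC))
E
```

```text
(no output)
```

View pics/ct.png

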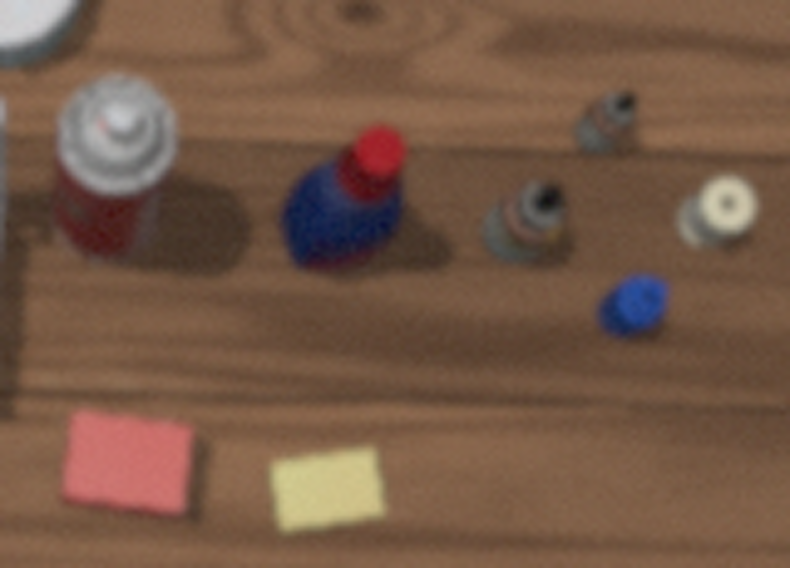

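View pics/cs.png

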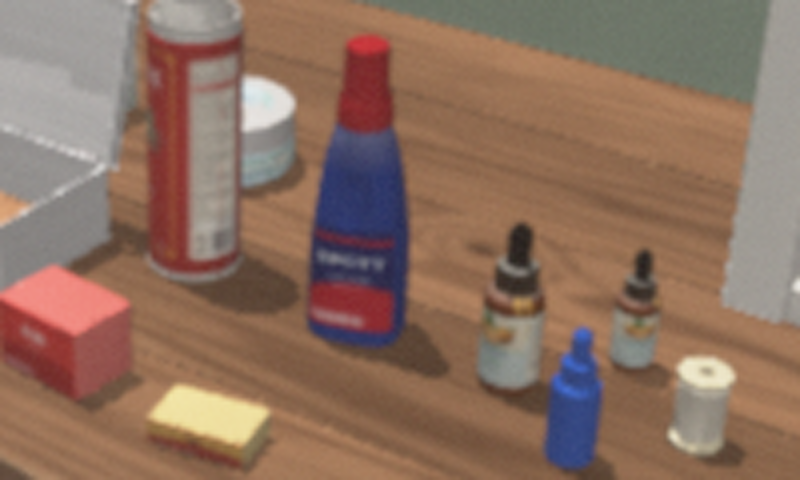

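View pics/cc.png

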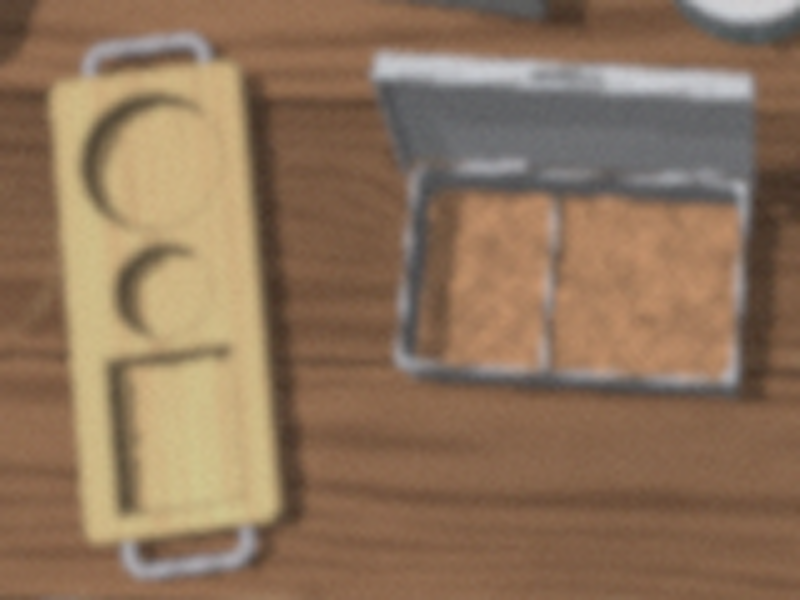

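The crops confirm it: the larger brown dropper is at ct crop (525,222)/cs crop (510,310), and a smaller brown twin and a blue one are to be left alone. Next I'll measure from the two views.

```bash
python3 - <<'E'
from h import *
T=load('top0');S=load('side0')
ct=lambda x,y:(300+x/4.9375,140+y/4.9375); cs=lambda x,y:(280+x/4,140+y/4); cc=lambda x,y:(150+x/5,145+y/5)
def two(n,a,b):
    p,e=tri(ray(T,*a),ray(S,*b)); print(n,np.round(p,4),'gap',round(e,4)); return p
two('cap',ct(381,152),cs(369,44))
two('bulb',ct(549,195),cs(520,228))
two('spool',ct(728,205),cs(708,371))
two('can',ct(124,118),(329,132))
for n,a,b in [('soapTL',(75,411),(55,268)),('soapTR',(194,425),(132,310)),('soapBR',(186,515),(75,342))]: two(n,ct(*a),cs(*b))
for n,a,b in [('mTL',(270,463),(180,386)),('mTR',(375,447),(271,404)),('mBR',(386,514),(240,440)),('mBL',(281,532),(150,420))]: two(n,ct(*a),cs(*b))
# colour masks in top
img=cv2.cvtColor(T['pixels'],cv2.COLOR_RGB2HSV)
def rect(lo,hi,box,z,n):
    m=cv2.inRange(img,np.array(lo),np.array(hi)); k=np.zeros_like(m); x0,y0,x1,y1=box; k[y0:y1,x0:x1]=m[y0:y1,x0:x1]
    c=max(cv2.findContours(k,cv2.RETR_EXTERNAL,cv2.CHAIN_APPROX_NONE)[0],key=cv2.contourArea)
    pts=np.array([onz(T,p[0][0],p[0][1],z)[:2] for p in c],np.float32); r=cv2.minAreaRect(pts*1000); print(n,np.round(r[0],1),np.round(r[1],1),round(r[2],1))
for p in [(326,233),(366,239),(195,205)]: print(img[p[1],p[0]])
rect((0,110,140),(8,255,255),(308,215,345,250),.044,'soap'); rect((172,110,140),(180,255,255),(308,215,345,250),.044,'soap2')
rect((22,60,120),(32,255,255),(350,225,385,252),.016,'match'); rect((17,80,130),(30,255,255),(155,145,212,260),.026,'tray')
# tray key points
for n,p,z in [('big',(150,163),.026),('small',(170,292),.026),('obl TL',(108,362),.026),('oblTR',(228,348),.026),('h far',(148,40),.01),('h near',(190,572),.01)]: print(n,np.round(onz(T,*cc(*p),z),4))
for n,p in [('tin fl',(412,172)),('tin fr',(745,186)),('tin nr',(735,380)),('tin nl',(402,362)),('div f',(556,197)),('div n',(546,366))]: print(n,np.round(onz(T,*cc(*p),.012 if 'div' in n else .052),4))
for n,p in [('lid tl',(375,55)),('lid tr',(752,80))]: print(n,np.round(onz(T,*cc(*p),.155),4))
E
```

```text
cap [ 0.5544 -0.0849  0.1775] gap 0.005
bulb [ 0.555  -0.1825  0.0957] gap 0.0051
spool [ 0.5645 -0.2906  0.0419] gap 0.0054
can [0.5631 0.0357 0.1914] gap 0.0032
soapTL [0.4474 0.0523 0.0407] gap 0.0046
soapTR [ 0.4414 -0.0089  0.0378] gap 0.0034
soapBR [ 0.3951 -0.0055  0.0394] gap 0.004
mTL [ 0.4259 -0.052   0.0125] gap 0.0056
mTR [ 0.4346 -0.1063  0.0183] gap 0.0044
mBR [ 0.3992 -0.1116  0.0179] gap 0.0032
mBL [ 0.39   -0.0582  0.013 ] gap 0.0064
[  1 117 205]
[ 24  85 207]
[ 21  92 205]
soap [421.8  28.4] [65.5 48.6] 83.7Traceback (most recent call last):
  File "<stdin>", line 19, in <module>
  File "<stdin>", line 16, in rect
ValueError: max() iterable argument is empty
```

```bash
python3 - <<'E'
from h import *
T=load('top0');S=load('side0')
cc=lambda x,y:(150+x/5,145+y/5); cs=lambda x,y:(280+x/4,140+y/4)
img=cv2.cvtColor(T['pixels'],cv2.COLOR_RGB2HSV)
def rect(lo,hi,box,z,n):
    m=cv2.inRange(img,np.array(lo),np.array(hi)); k=np.zeros_like(m); x0,y0,x1,y1=box; k[y0:y1,x0:x1]=m[y0:y1,x0:x1]
    c=max(cv2.findContours(k,cv2.RETR_EXTERNAL,cv2.CHAIN_APPROX_NONE)[0],key=cv2.contourArea)
    pts=np.array([onz(T,p[0][0],p[0][1],z)[:2] for p in c],np.float32); r=cv2.minAreaRect(pts*1000); print(n,np.round(r[0],1),np.round(r[1],1),round(r[2],1))
rect((20,60,120),(32,255,255),(350,225,385,252),.016,'match'); rect((17,80,130),(30,255,255),(155,145,212,260),.026,'tray')
for n,p,z in [('big',(150,163),.026),('small',(170,292),.026),('obl TL',(108,362),.026),('oblTR',(228,348),.026),('h far',(148,40),.01),('h near',(190,572),.01)]: print(n,np.round(onz(T,*cc(*p),z),4))
for n,p in [('tin fl',(412,172)),('tin fr',(745,186)),('tin nr',(735,380)),('tin nl',(402,362)),('div f',(556,197)),('div n',(546,366))]: print(n,np.round(onz(T,*cc(*p),.012 if 'div' in n else .052),4))
for n,p in [('lid tl',(375,55)),('lid tr',(752,80))]: print(n,np.round(onz(T,*cc(*p),.155),4))
cv2.imwrite('pics/sk.png',cv2.resize(cv2.imread('pics/side0.png')[120:220,150:330],(792,440),interpolation=cv2.INTER_CUBIC))
E
```

```text
match [411.4 -78.4] [37.9 59.4] 8.4
tray [489.  397.3] [246.5 101.3] 8.9
big [0.5588 0.4077 0.026 ]
small [0.4911 0.3925 0.026 ]
obl TL [0.454  0.4214 0.026 ]
oblTR [0.4627 0.3609 0.026 ]
h far [0.6293 0.4185 0.01  ]
h near [0.349  0.3765 0.01  ]
tin fl [0.5518 0.2674 0.052 ]
tin fr [0.5489 0.0978 0.052 ]
tin nr [0.449 0.1   0.052]
tin nl [0.4541 0.2672 0.052 ]
div f [0.5491 0.1982 0.012 ]
div n [0.4591 0.1996 0.012 ]
lid tl [0.5842 0.2691 0.155 ]
lid tr [0.5771 0.0935 0.155 ]
```

View pics/sk.png

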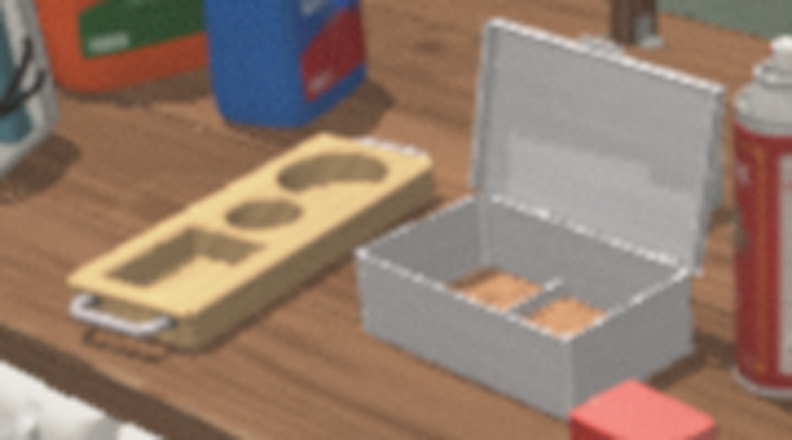

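sk view: the small recess is at crop (264,213), the big one at (334,172), the tin rim corners at (572,340), (360,255) and (692,272), and the lid top corners at (488,25) and (720,90). I'll triangulate these, and measure the obstacles too.

```bash
python3 - <<'E'
from h import *
T=load('top0');S=load('side0')
cc=lambda x,y:(150+x/5,145+y/5); sk=lambda x,y:(150+x/4.4,120+y/4.4)
for n,a,b in [('big',(150,163),(334,172)),('small',(170,292),(264,213)),('tin nr',(735,380),(572,340)),('nl',(402,362),(360,255)),('fr',(745,186),(692,272)),('lid tl',(375,55),(488,25)),('lid tr',(752,80),(720,90))]:
    p,e=tri(ray(T,*cc(*a)),ray(S,*sk(*b))); print(n,np.round(p,4),round(e,4))
p,e=tri(ray(T,85,105),ray(S,208,76));print('jugcap',p,e)
print('jug base side',onz(S,203,147,0),onz(S,233,135,0)); print('red jug', onz(S,193,140,0))
print('jug base top',onz(T,128,157,0),onz(T,138,140,0))
print('upright base side',onz(S,465,212,0),onz(S,500,222,0),'white block top',onz(T,432,130,0),onz(T,458,130,0))
# shelf front edge heights: upright front at top view
for z in (.3,.4,.5): print(z,onz(T,300,92,z),onz(S,400,80,z))
E
```

```text
big [0.5618 0.4057 0.0246] 0.0074
small [0.4923 0.3915 0.0259] 0.0031
tin nr [0.4514 0.0981 0.0493] 0.0058
nl [0.4567 0.266  0.0481] 0.0056
fr [0.5517 0.0957 0.0489] 0.006
lid tl [0.5851 0.2708 0.1495] 0.0018
lid tr [0.5788 0.0926 0.1518] 0.0026
jugcap [0.67409997 0.57017547 0.21781133] 0.0007155104446641714
jug base side [0.62183536 0.57485883 0.        ] [0.75153973 0.57280765 0.        ]
red jug [0.64181762 0.64828382 0.        ]
jug base top [0.61722672 0.55734387 0.        ] [0.6651447  0.53517068 0.        ]
upright base side [ 0.72789141 -0.25238992  0.        ] [ 0.73244882 -0.33461878  0.        ] white block top [ 0.71699301 -0.2631854   0.        ] [ 0.71914354 -0.33557183  0.        ]
0.3 [0.68383864 0.09506884 0.3       ] [ 0.69175016 -0.07040435  0.3       ]
0.4 [0.63968353 0.09229918 0.4       ] [ 0.35521176 -0.24261297  0.4       ]
0.5 [0.59552841 0.08952951 0.5       ] [ 0.01867336 -0.41482159  0.5       ]
```

>>> carry_out(motion="0 0 -0.2 0 0 -0.083 1;0 0 -0.2 0 0 -0.083 1;0 0 0 0 0 0 1")

```text
time: 0.52
tool_pos: [0.1875, 0.5185, 0.2894]
ee_rot: [3.135, 0.003, -3.141]
wrist_force: [0.3, 0.4, -0.6]
width: 0.0939
finger_force: 0.0
```

>>> carry_out(motion="-0.135 -0.27 0 0 0 0 1;-0.135 -0.27 0 0 0 0 1;-0.135 -0.27 0 0 0 0 1;-0.135 -0.27 0 0 0 0 1;-0.135 -0.27 0 0 0 0 1;-0.135 -0.27 0 0 0 0 1;-0.135 -0.27 0 0 0 0 1;-0.135 -0.27 0 0 0 0 1;-0.135 -0.27 0 0 0 0 1;-0.135 -0.27 0 0 0 0 1;-0.135 -0.27 0 0 0 0 1;0 0 0 0 0 0 1")

```text
time: 2.02
tool_pos: [0.4845, -0.0796, 0.2819]
ee_rot: [3.141, -0.006, 3.135]
wrist_force: [-0.6, -0.4, -0.2]
width: 0.0942
finger_force: 0.0
```

```bash
python3 - <<'E'
from h import *
s=snap('wrist','w1'); o=readout.get_obs(); print(np.round(o['tool_pos'],4),np.round(o['ee_rot'],4), np.round(o['joint_positions'],2))
for n,X in [('cap',[.5544,-.0849,.18]),('bulb',[.555,-.1825,.1]),('spool',[.5645,-.2906,.043]),('soap',[.4218,.0284,.044])]: print(n,np.round(proj(s,X),1))
E
```

```text
[ 0.484  -0.0776  0.2827] [ 3.1397 -0.0049  3.1378] [-0.28 -0.04  1.35  0.    1.84 -1.84]
cap [314.7 268.4]
bulb [236.4 240.2]
spool [171.  232.5]
soap [402.1 127.4]
```

View pics/w1.png

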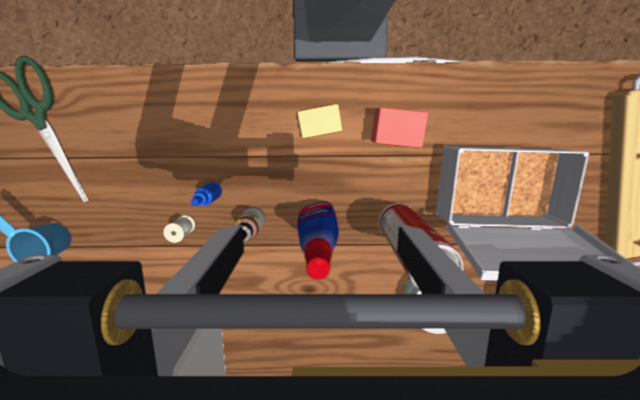

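Wrist view: the cap disc is at about (318,267), spool top (175,231), soap (400,127), matchbox (320,120), and the tin is on the right. I'll refine these with masks.

```bash
cat >> h.py <<'E'
def blob(s,lo,hi,box):
    im=cv2.cvtColor(s['pixels'],cv2.COLOR_RGB2HSV); m=cv2.inRange(im,np.array(lo),np.array(hi)); k=np.zeros_like(m); x0,y0,x1,y1=box; k[y0:y1,x0:x1]=m[y0:y1,x0:x1]
    return max(cv2.findContours(k,cv2.RETR_EXTERNAL,cv2.CHAIN_APPROX_NONE)[0],key=cv2.contourArea)
def rectz(s,c,z):
    r=cv2.minAreaRect(np.array([onz(s,p[0][0],p[0][1],z)[:2] for p in c],np.float32)*1000); return np.round(r[0],1),np.round(r[1],1),round(r[2],1)
E
python3 - <<'E'
from h import *
s=load('w1');T=load('top0');S=load('side0')
im=cv2.cvtColor(s['pixels'],cv2.COLOR_RGB2HSV)
for p in [(318,268),(318,248),(400,127),(320,120),(174,233)]: print(p,im[p[1],p[0]])
c=blob(s,(0,120,60),(9,255,255),(290,235,345,285)); print('cap blob',cv2.boundingRect(c))
v=im[:,:,2][236:284:3,318]; print('col',im[236:284:3,318].tolist())
print('soap',rectz(s,blob(s,(0,100,120),(9,255,255),(360,95,440,155)),.044)); print('match',rectz(s,blob(s,(20,60,120),(32,255,255),(285,95,350,145)),.016))
# two-view cap top
print(tri(ray(s,318,267),ray(T,377.2,170.8)),tri(ray(s,318,267),ray(S,372.25,151)))
print('on z .18', onz(s,318,267,.18),onz(T,377.2,170.8,.18),onz(S,372.25,151,.18))
print('spool',onz(s,174,233,.043),onz(T,447.5,181.5,.043))
for p in [(457,147),(588,152),(575,228),(447,223)]: print('tin',onz(s,*p,.052))
E
python3 -c "
import cv2;cv2.imwrite('pics/w1c.png',cv2.resize(cv2.imread('pics/w1.png')[170:290,150:350],(800,480),interpolation=cv2.INTER_CUBIC))"
```

```text
(318, 268) [177 242 217]
(318, 248) [177 234  96]
(400, 127) [  2 119 248]
(320, 120) [ 27  84 248]
(174, 233) [ 22  53 106]
cap blob (304, 251, 29, 29)
col [[117, 109, 89], [177, 241, 92], [177, 232, 113], [178, 229, 108], [177, 234, 96], [178, 228, 93], [177, 236, 92], [178, 225, 136], [178, 219, 226], [178, 220, 218], [178, 234, 217], [177, 235, 217], [177, 236, 216], [177, 236, 216], [178, 225, 213], [13, 133, 149]]
soap (array([421.8,  26.6]), array([65.5, 47.4]), 84.4)
match (array([412.4, -79.1]), array([36.1, 56.8]), 10.5)
(array([ 0.55092933, -0.08173341,  0.18427461]), np.float64(0.0003132364861332399)) (array([ 0.55648215, -0.08361611,  0.1763756 ]), np.float64(0.005073597933536673))
on z .18 [ 0.55289449 -0.08164818  0.18      ] [ 0.55209404 -0.08254668  0.18      ] [ 0.55218421 -0.08888196  0.18      ]
spool [ 0.56531235 -0.28641445  0.043     ] [ 0.56278755 -0.28793632  0.043     ]
tin [0.44707271 0.09899075 0.052     ]
tin [0.45476025 0.27042565 0.052     ]
tin [0.55899915 0.27268188 0.052     ]
tin [0.5504276  0.09511529 0.052     ]
```

View pics/w1c.png

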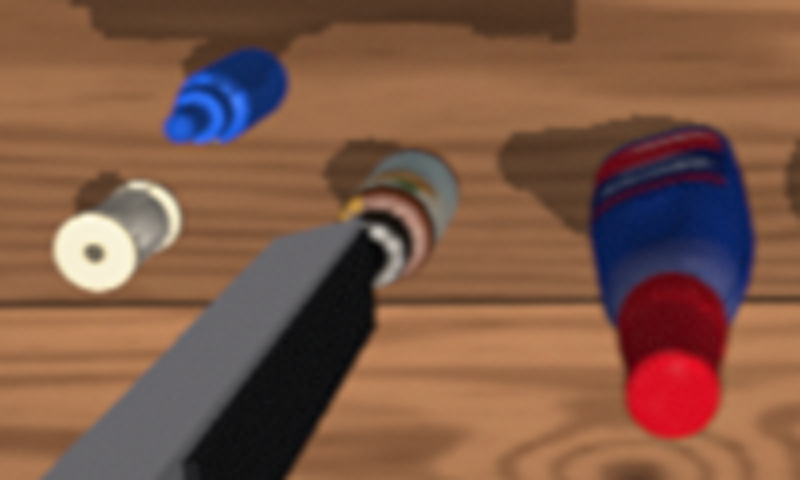

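>>> carry_out(motion="-0.17 -0.014 0 0 0 0 1;-0.17 -0.013 0 0 0 0 1;0 0 0.2 0 0 0 1;0 0 0 0 0 0 1;0 0 0 0 0 0 1;0 0 0 0 0 0 1")

```text
time: 2.82
tool_pos: [0.5529, -0.0815, 0.2479]
ee_rot: [-3.141, 0.004, -3.14]
wrist_force: [0.7, -0.7, 0.0]
width: 0.094
finger_force: 0.0
```

```bash
python3 - <<'E'
from h import *
s=snap('wrist','w2'); o=readout.get_obs(); print(np.round(o['tool_pos'],4),np.round(o['ee_rot'],4))
im=cv2.cvtColor(s['pixels'],cv2.COLOR_RGB2HSV); m=((im[:,:,0]>170)|(im[:,:,0]<4))&(im[:,:,1]>200)&(im[:,:,2]>180)
n,l,st,ce=cv2.connectedComponentsWithStats(m.astype(np.uint8)); 
for i in range(1,n):
    if st[i][4]>60: print(st[i],ce[i],onz(s,*ce[i],.18))
E
```

```text
[ 0.5529 -0.0817  0.2478] [-3.1408  0.0038 -3.1405]
```

>>> carry_out(motion="0 0 0.15 0 0 0 1;0 0 0.15 0 0 0 1;0 0 0.15 0 0 0 1;0 0 0.075 0 0 0 1;0 0 0 0 0 0 1;0 0 0 0 0 0 0;0 0 0 0 0 0 0;0 0 0 0 0 0 0;0 0 0 0 0 0 0;0 0 0 0 0 0 0;0 0 0 0 0 0 0")

```text
time: 4.25
tool_pos: [0.5524, -0.0818, 0.1404]
ee_rot: [3.141, -0.0, -3.141]
wrist_force: [-0.1, -0.1, 0.7]
width: 0.0373
finger_force: 0.0
```

>>> carry_out(motion="0 0 0 0 0 0 0;0 0 0 0 0 0 0;0 0 0 0 0 0 0;0 0 0 0 0 0 0")

```text
time: 4.75
tool_pos: [0.5524, -0.082, 0.1404]
ee_rot: [-3.141, -0.0, -3.141]
wrist_force: [0.3, -1.1, 0.5]
width: 0.0289
finger_force: 29.9
```

>>> carry_out(motion="0 0 -0.03 0 0 0 0;0 0 -0.06 0 0 0 0;0 0 -0.1 0 0 0 0;0 0 -0.1 0 0 0 0;0 0 -0.1 0 0 0 0;0 0 -0.06 0 0 0 0;0.03 0 -0.03 0 0 0 0;0.06 0 0 0 0 0 0;0.1 0 0 0 0 0 0;0.1 0 0 0 0 0 0;0.1 0 0 0 0 0 0;0.1 0 0 0 0 0 0")

```text
time: 6.25
tool_pos: [0.4524, -0.0816, 0.2353]
ee_rot: [3.141, -0.002, -3.141]
wrist_force: [-0.1, -0.0, -4.3]
width: 0.029
finger_force: 29.7
```

>>> carry_out(motion="0.1 0.03 0 0 0 0 0;0.08 0.06 0 0 0 0 0;0.06 0.09 0 0 0 0 0;0.03 0.12 0 0 0 0 0;0 0.12 0 0 0 0 0;0 0.12 0 0 0 0 0;0 0.12 0 0 0 0 0;0 0.12 0 0 0 0 0;0 0.12 0 0 0 0 0;0 0.12 0 0 0 0 0;0 0.12 0 0 0 0 0;0 0.12 0 0 0 0 0")

```text
time: 7.75
tool_pos: [0.3992, 0.1713, 0.236]
ee_rot: [3.141, -0.001, -3.14]
wrist_force: [0.7, 0.5, -5.3]
width: 0.0289
finger_force: 29.6
```

>>> carry_out(motion="0 0.12 0 0 0 0 0;0 0.12 0 0 0 0 0;0 0.12 0 0 0 0 0;0 0.12 0 0 0 0 0;-0.03 0.12 0 0 0 0 0;-0.06 0.12 0 0 0 0 0;-0.08 0.1 0 0 0 0 0;-0.08 0.1 0 0 0 0 0;-0.08 0.1 0 0 0 0 0;-0.08 0.06 0 0 0 0 0;-0.06 0.03 0 0 0 0 0;0 0 0 0 0 0 0")

```text
time: 9.25
tool_pos: [0.4941, 0.3922, 0.2355]
ee_rot: [-3.141, -0.001, -3.141]
wrist_force: [-0.3, 0.1, -4.5]
width: 0.0293
finger_force: 29.7
```

```bash
python3 - <<'E'
from h import *
T=load('top0'); cc=lambda x,y:(150+x/5,145+y/5)
P=[onz(T,*cc(*p),.026) for p in [(50,88),(240,62),(284,520),(90,545)]]; print(np.round(P,4),np.mean(P,0))
s=snap('wrist','w3'); o=readout.get_obs(); print(np.round(o['tool_pos'],4))
for th in (8.7,):
  t=np.radians(th)
  for c in [(.489,.397)]:
    for x in (-69,3.5,72.5): print(x,np.round([c[0]+x/1000*np.cos(t),c[1]+x/1000*np.sin(t)],4), np.round(proj(s,[c[0]+x/1000*np.cos(t),c[1]+x/1000*np.sin(t),.026]),1))
E
```

```text
[[0.5975 0.4624 0.026 ]
 [0.6142 0.3649 0.026 ]
 [0.3755 0.3268 0.026 ]
 [0.3609 0.4232 0.026 ]] [0.48701428 0.39435099 0.026     ]
[0.4936 0.3919 0.236 ]
-69 [0.4208 0.3866] [315.3 118.5]
3.5 [0.4925 0.3975] [324.2 177.1]
72.5 [0.5607 0.408 ] [332.  228.5]
```

View pics/w3.png

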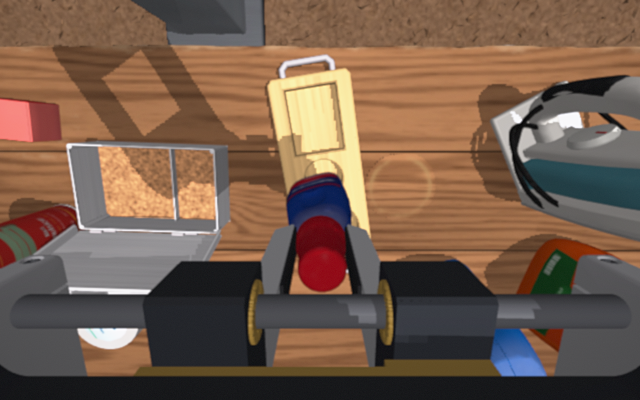

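w3: the oblong recess has top-edge corners at (285,92), (337,86), (343,148) and (295,156), and the tray's near corners are at (268,83) and (349,68). The bottle hangs upright.

```bash
python3 - <<'E'
from h import *
s=load('w3')
P=np.array([onz(s,*p,.026) for p in [(285,92),(337,86),(343,148),(295,156)]]); print(np.round(P,4),P.mean(0))
A=np.array([onz(s,*p,.026) for p in [(268,83),(349,68),(370,237)]]); print(np.round(A,4), np.degrees(np.arctan2(A[2,1]-A[1,1],A[2,0]-A[1,0])))
E
```

```text
[[0.3905 0.3508 0.026 ]
 [0.3838 0.4122 0.026 ]
 [0.4561 0.4206 0.026 ]
 [0.4659 0.3612 0.026 ]] [0.42405732 0.38619599 0.026     ]
[[0.3804 0.3311 0.026 ]
 [0.364  0.4259 0.026 ]
 [0.5726 0.4583 0.026 ]] 8.835677967392574
```

>>> carry_out(motion="-0.05 0.01 0 0 0 0 0;-0.09 0.02 0 0 0 0 0;-0.09 0.02 0 0 0 0 0;-0.07 0.018 0 0 0 0 0;-0.04 0.01 0 0 0 0 0;0 0 0.03 0 0 0 0;0 0 0.06 0 0 0 0;0 0 0.09 0 0 0 0;0 0 0.09 0 0 0 0;0 0 0.06 0 0 0 0;0 0 0.03 0 0 0 0;0 0 0 0 0 0 0")

```text
time: 10.8
tool_pos: [0.5619, 0.4077, 0.164]
ee_rot: [-3.141, -0.001, -3.141]
wrist_force: [-0.4, -0.0, -3.8]
width: 0.0291
finger_force: 29.7
```

>>> carry_out(motion="0 0 0.03 0 0 0 0;0 0 0.03 0 0 0 0;0 0 0.02 0 0 0 0;0 0 0.013 0 0 0 0;0 0 0 0 0 0 0;0 0 0 0 0 0 0")

```text
time: 11.55
tool_pos: [0.5622, 0.4079, 0.1461]
ee_rot: [3.141, 0.0, -3.141]
wrist_force: [-0.5, 0.3, -4.2]
width: 0.0291
finger_force: 29.6
```

>>> carry_out(motion="0 0 0.008 0 0 0 0;0 0 0 0 0 0 0;0 0 0 0 0 0 0.6;0 0 0 0 0 0 0.6;0 0 0 0 0 0 0.6;0 0 0 0 0 0 0.6;0 0 -0.1 0 0 0 0.6;0 0 -0.2 0 0 0 0.6;0 0 -0.3 0 0 0 0.8;0.1 -0.1 0 0 0 0 1;0.25 -0.15 0 0 0 0 1;0.25 -0.15 0 0 0 0 1")

```text
time: 13.05
tool_pos: [0.441, 0.3269, 0.2643]
ee_rot: [3.141, 0.0, -3.141]
wrist_force: [0.2, -0.2, 0.7]
width: 0.092
finger_force: 0.0
```

```bash
python3 - <<'E'
from h import *
s=snap('side','s2')
cv2.imwrite('pics/s2c.png',cv2.resize(s['pixels'][60:240,140:340,::-1],(660,594),interpolation=cv2.INTER_CUBIC))
E
```

```text
(no output)
```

View pics/s2c.png

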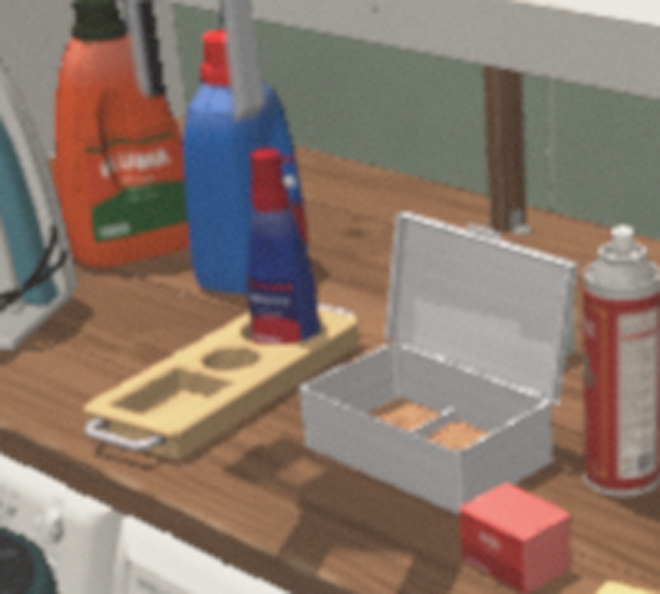

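The tall bottle stands upright in the far recess. Next is the dropper.

>>> carry_out(motion="-0.028 -0.28 0.01 0 0 0 1;-0.028 -0.28 0.01 0 0 0 1;-0.028 -0.28 0.01 0 0 0 1;-0.028 -0.28 0.01 0 0 0 1;-0.028 -0.28 0.01 0 0 0 1;-0.028 -0.28 0.01 0 0 0 1;-0.028 -0.28 0.01 0 0 0 1;-0.028 -0.28 0.01 0 0 0 1;-0.028 -0.28 0.01 0 0 0 1;0 0 0 0 0 0 1;0 0 0 0 0 0 1")

```text
time: 14.48
tool_pos: [0.493, -0.1759, 0.2464]
ee_rot: [3.141, 0.0, -3.141]
wrist_force: [0.0, 0.5, 0.9]
width: 0.0939
finger_force: 0.0
```

```bash
python3 - <<'E'
from h import *
s=snap('wrist','w4'); o=readout.get_obs(); print(np.round(o['tool_pos'],4))
cv2.imwrite('pics/w4c.png',cv2.resize(s['pixels'][90:290,200:440,::-1],(720,600),interpolation=cv2.INTER_CUBIC))
E
```

```text
[ 0.4931 -0.1754  0.2466]
```

View pics/w4c.png

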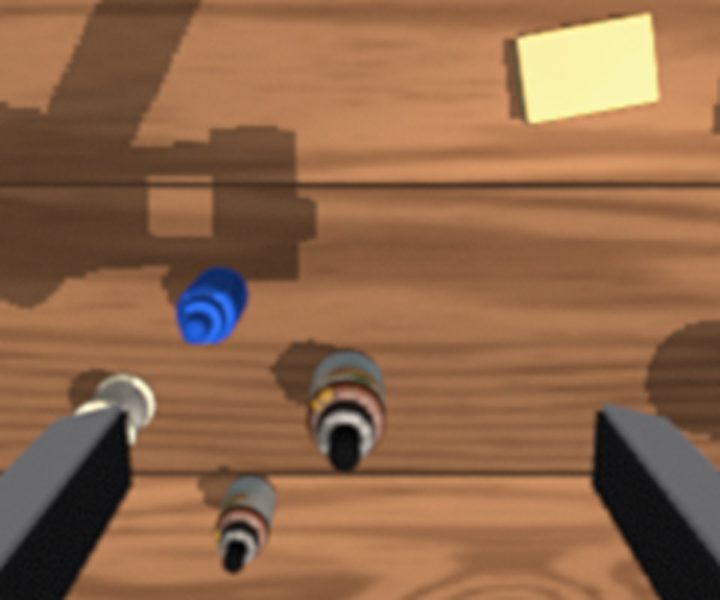

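w4: the dropper bulb top is at (315,242), the small brown twin's bulb at (278,276), the blue one at (266,200) and the matchbox at (395,113).

```bash
python3 - <<'E'
from h import *
s=load('w4');T=load('top0');q=lambda x,y:(200+x/3,90+y/3)
print('bulb',onz(s,*q(345,450),.1),tri(ray(s,*q(345,450)),ray(T,411.2,179.6)),onz(T,411.2,179.6,.1))
print('base near edge',onz(s,*q(347,350),.0),'body sides at z.06',onz(s,*q(308,410),.06),onz(s,*q(385,410),.06))
print('small',tri(ray(s,*q(234,552)),ray(T,426.8,160.5)),'blue',tri(ray(s,*q(196,330)),ray(T,431,199.5)), onz(s,*q(196,330),.08))
c=blob(s,(20,60,120),(32,255,255),(360,85,440,140)); print('match',rectz(s,c,.016))
E
```

```text
bulb [ 0.55134152 -0.18107641  0.1       ] (array([ 0.55390034, -0.18109574,  0.09304947]), np.float64(0.0003484629725606506)) [ 0.5521412  -0.17932495  0.1       ]
base near edge [ 0.54025633 -0.18161377  0.        ] body sides at z.06 [ 0.54945033 -0.19689325  0.06      ] [ 0.54945688 -0.16522824  0.06      ]
small (array([ 0.61204405, -0.22917929,  0.0628867 ]), np.float64(0.0004890237462459392)) blue (array([ 0.51295363, -0.2398775 ,  0.06115742]), np.float64(0.005162083137598688)) [ 0.51053237 -0.23791483  0.08      ]
match (array([412.7, -80.2]), array([36.1, 57.3]), 10.2)
```

>>> carry_out(motion="-0.15 -0.014 0 0 0 0 0.7;-0.152 -0.014 0 0 0 0 0.7;0 0 0.25 0 0 0 0.7;0 0 0.25 0 0 0 0.7;0 0 0.25 0 0 0 0.7;0 0 0.2 0 0 0 0.7;0 0 0.117 0 0 0 0.7;0 0 0 0 0 0 0.7;0 0 0 0 0 0 0;0 0 0 0 0 0 0;0 0 0 0 0 0 0;0 0 0 0 0 0 0")

```text
time: 16.02
tool_pos: [0.5539, -0.1821, 0.0338]
ee_rot: [-3.141, 0.002, -3.141]
wrist_force: [-0.5, 0.0, 2.6]
width: 0.032
finger_force: 30.0
```

>>> carry_out(motion="0 0 0 0 0 0 0;0 0 0 0 0 0 0;0 0 0 0 0 0 0")

```text
time: 16.4
tool_pos: [0.5539, -0.1821, 0.0337]
ee_rot: [-3.141, 0.001, -3.141]
wrist_force: [-1.2, 0.3, 4.7]
width: 0.0317
finger_force: 30.0
```

>>> carry_out(motion="0 0 -0.08 0 0 0 0;0 0 -0.18 0 0 0 0;0 0 -0.2 0 0 0 0;0.06 0 -0.1 0 0 0 0;0.16 0 -0.04 0 0 0 0;0.2 0 0 0 0 0 0;0.16 0.06 0 0 0 0 0;0.1 0.15 0 0 0 0 0;0.04 0.22 0 0 0 0 0;0 0.24 0 0 0 0 0;0 0.24 0 0 0 0 0;0 0.24 0 0 0 0 0")

```text
time: 17.9
tool_pos: [0.4076, 0.0493, 0.1521]
ee_rot: [-3.142, -0.001, -3.141]
wrist_force: [-0.2, -0.7, -0.4]
width: 0.0319
finger_force: 30.0
```

>>> carry_out(motion="0 0.24 0 0 0 0 0;0 0.24 0 0 0 0 0;0 0.24 0 0 0 0 0;0 0.24 0 0 0 0 0;0 0.24 0 0 0 0 0;-0.05 0.24 0 0 0 0 0;-0.1 0.16 0 0 0 0 0;-0.12 0.1 0 0 0 0 0;-0.1 0.04 0 0 0 0 0;-0.04 0 0 0 0 0 0;0 0 0 0 0 0 0;0 0 0 0 0 0 0")

```text
time: 19.4
tool_pos: [0.4901, 0.3955, 0.153]
ee_rot: [-3.141, -0.001, -3.141]
wrist_force: [-0.2, -0.1, -0.6]
width: 0.0317
finger_force: 30.0
```

```bash
python3 - <<'E'
from h import *
s=snap('wrist','w5'); o=readout.get_obs(); print(np.round(o['tool_pos'],4),np.round(o['ee_rot'],3))
E
```

```text
[0.4902 0.3957 0.1532] [ 3.142 -0.    -3.141]
```

>>> carry_out(motion="-0.01 0 0.1 0 0 0 0;0 0 0.15 0 0 0 0;0 0 0.15 0 0 0 0;0 0 0.08 0 0 0 0;0 0 0.05 0 0 0 0;0 0 0.035 0 0 0 0;0 0 0.012 0 0 0 0;0 0 0 0 0 0 0;0 0 0 0 0 0 0")

```text
time: 20.58
tool_pos: [0.4933, 0.3964, 0.0383]
ee_rot: [3.141, 0.001, -3.141]
wrist_force: [0.4, 0.1, -0.8]
width: 0.0322
finger_force: 30.0
```

>>> carry_out(motion="0 0 0 0 0 0 0.55;0 0 0 0 0 0 0.55;0 0 0 0 0 0 0.55;0 0 0 0 0 0 0.55;0 0 -0.15 0 0 0 0.55;0 0 -0.3 0 0 0 0.55;0 0 -0.3 0 0 0 0.55;0.1 -0.22 -0.1 0 0 0 1;0.12 -0.27 0 0 0 0 1;0.12 -0.27 0 0 0 0 1;0.02 -0.27 0 0 0 0 1;0 -0.27 0 0 0 0 1")

```text
time: 22.08
tool_pos: [0.4204, 0.1347, 0.2079]
ee_rot: [3.141, 0.001, -3.14]
wrist_force: [0.3, -0.4, 0.6]
width: 0.0938
finger_force: 0.0
```

>>> carry_out(motion="0 -0.27 0 0 0 0 1;0 -0.27 0 0 0 0 1;0 0 0 0 0 0.088 1;0 0 0 0 0 0.088 1;0 0 0 0 0 0.088 1;0 0 0 0 0 0.088 1;0 0 0 0 0 0.088 1;0 0 0 0 0 0.088 1;0 0 0 0 0 0.088 1;0 0 0 0 0 0.088 1;0 0 0 0 0 0.088 1;0 0 0 0 0 0.008 1")

```text
time: 23.58
tool_pos: [0.4211, 0.0281, 0.2076]
ee_rot: [3.141, -0.0, 1.468]
wrist_force: [-0.1, -0.4, 0.1]
width: 0.0941
finger_force: 0.0
```

```bash
cat >> h.py <<'E'
def togo(x,y,z,yawdeg=None):
    """shift shares in tool axes (pointing down) and yaw share to a target"""
    o=readout.get_obs(); p=o['tool_pos']; w=o['ee_rot'][2]; d=np.array([x,y,z])-p
    print('at',np.round(p,4),'rot',np.round(np.degrees(o['ee_rot']),2),'shares',np.round(np.array([d[0]*np.cos(w)+d[1]*np.sin(w),d[0]*np.sin(w)-d[1]*np.cos(w),-d[2]])/.2,4), 'turn',None if yawdeg is None else round(-((yawdeg-np.degrees(w)+180)%360-180)/120,4))
E
python3 - <<'E'
from h import *
togo(.4218,.0275,.024,84)
s=snap('side','s3'); cv2.imwrite('pics/s3c.png',cv2.resize(s['pixels'][100:260,140:380,::-1],(780,520),interpolation=cv2.INTER_CUBIC))
E
```

```text
at [0.4211 0.0281 0.2076] rot [ 1.7998e+02 -1.0000e-02  8.4120e+01] shares [-0.0025  0.0037  0.918 ] turn 0.001
```

View pics/s3c.png

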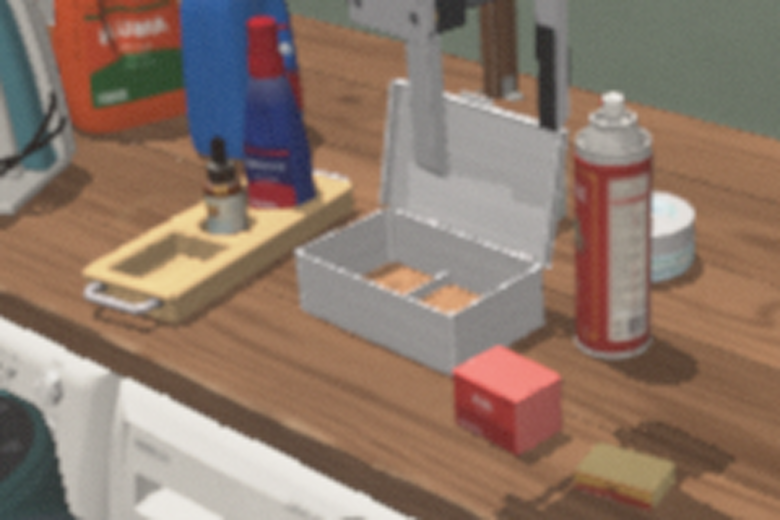

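The dropper is seated upright. Grasping the soap.

>>> carry_out(motion="0 0 0.25 0 0 0 1;0 0 0.25 0 0 0 1;0 0 0.2 0 0 0 1;0 0 0.13 0 0 0 1;0 0 0.088 0 0 0 1;0 0 0 0 0 0 1;0 0 0 0 0 0 0;0 0 0 0 0 0 0;0 0 0 0 0 0 0;0 0 0 0 0 0 0;0 0 0 0 0 0 0;0 0 0 0 0 0 0")

```text
time: 25.12
tool_pos: [0.4214, 0.0281, 0.0241]
ee_rot: [3.141, -0.0, 1.467]
wrist_force: [0.1, -0.4, 0.7]
width: 0.0472
finger_force: 30.0
```

>>> carry_out(motion="0 0 0 0 0 0 0;0 0 -0.1 0 0 0 0;0 0 -0.2 0 0 0 0;0 0 -0.2 0 0 0 0;0 0 -0.1 0 0 0 0;0 0 0 0 0 0 0")

```text
time: 25.88
tool_pos: [0.4222, 0.028, 0.1453]
ee_rot: [3.138, -0.0, 1.467]
wrist_force: [0.0, 0.6, -1.3]
width: 0.047
finger_force: 30.0
```

```bash
python3 - <<'E'
from h import *
togo(.422,.386,.15,188.8)
E
```

```text
at [0.4222 0.028  0.1453] rot [ 1.798e+02 -1.000e-02  8.405e+01] shares [ 1.7802 -0.1863 -0.0237] turn -0.8729
```

>>> carry_out(motion="0.13 -0.013 0 0 0 0 0;0.22 -0.024 0 0 0 0 0;0.25 -0.026 0 0 0 0 0;0.25 -0.026 0 0 0 0 0;0.25 -0.026 0 0 0 0 0;0.25 -0.026 0 0 0 0 0;0.22 -0.024 0 0 0 0 0;0.14 -0.015 0 0 0 0 0;0.07 -0.006 0 0 0 0 0;0 0 0 0 0 -0.05 0;0 0 0 0 0 -0.083 0;0 0 0 0 0 -0.083 0")

```text
time: 27.38
tool_pos: [0.4208, 0.3849, 0.1425]
ee_rot: [-3.139, 0.001, 1.924]
wrist_force: [0.2, -0.0, -1.9]
width: 0.0473
finger_force: 30.0
```

>>> carry_out(motion="0 0 0 0 0 -0.083 0;0 0 0 0 0 -0.083 0;0 0 0 0 0 -0.083 0;0 0 0 0 0 -0.083 0;0 0 0 0 0 -0.083 0;0 0 0 0 0 -0.083 0;0 0 0 0 0 -0.083 0;0 0 0 0 0 -0.076 0;0 0 0 0 0 0 0;0 0 0 0 0 0 0")

```text
time: 28.62
tool_pos: [0.421, 0.3854, 0.1433]
ee_rot: [-3.141, -0.001, -2.991]
wrist_force: [0.9, -0.5, -0.9]
width: 0.0474
finger_force: 30.0
```

```bash
python3 - <<'E'
from h import *
togo(.422,.3862,.028,188.8)
E
```

```text
at [0.421  0.3854 0.1433] rot [-1.7997e+02 -5.0000e-02 -1.7135e+02] shares [-0.0056  0.003   0.5763] turn -0.0013
```

>>> carry_out(motion="-0.006 0.003 0.1 0 0 0 0;0 0 0.14 0 0 0 0;0 0 0.12 0 0 0 0;0 0 0.07 0 0 0 0;0 0 0.05 0 0 0 0;0 0 0.04 0 0 0 0;0 0 0.03 0 0 0 0;0 0 0.015 0 0 0 0;0 0 0 0 0 0 0;0 0 0 0 0 0 0")

```text
time: 29.88
tool_pos: [0.4224, 0.387, 0.0313]
ee_rot: [3.141, 0.001, -2.988]
wrist_force: [-0.4, 0.3, -1.2]
width: 0.0469
finger_force: 30.0
```

>>> carry_out(motion="0 0 0.014 0 0 0 0;0 0 0 0 0 0 0;0 0 0 0 0 0 0.7;0 0 0 0 0 0 0.7;0 0 0 0 0 0 0.7;0 0 0 0 0 0 0.7;0 0 -0.15 0 0 0 0.7;0 0 -0.3 0 0 0 0.7;0 0 -0.3 0 0 0.045 1;0 0 -0.3 0 0 0.045 1;0 0 0 0 0 0 1;0 0 0 0 0 0 1")

```text
time: 31.38
tool_pos: [0.422, 0.3867, 0.2375]
ee_rot: [-3.141, -0.0, 3.107]
wrist_force: [0.0, 0.3, -0.4]
width: 0.0937
finger_force: 0.0
```

```bash
python3 - <<'E'
from h import *
togo(.49,-.285,.24,178)
S=snap('side','s4'); T=snap('top','t4')
a=cv2.resize(S['pixels'][110:210,150:330,::-1],(720,400),interpolation=cv2.INTER_CUBIC); cv2.imwrite('pics/s4c.png',a)
E
```

```text
at [0.422  0.3867 0.2375] rot [-1.7999e+02 -2.0000e-02  1.7804e+02] shares [-0.4549 -3.3447 -0.0123] turn 0.0003
```

View pics/s4c.png

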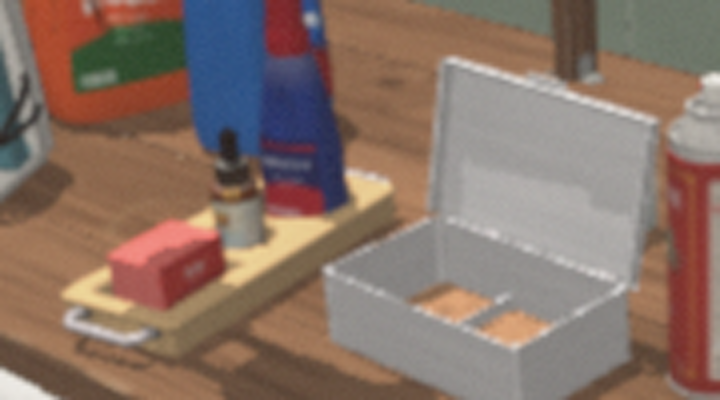

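The soap is seated too. On to the spool.

>>> carry_out(motion="-0.038 -0.278 0 0 0 0 1;-0.038 -0.278 0 0 0 0 1;-0.038 -0.278 0 0 0 0 1;-0.038 -0.278 0 0 0 0 1;-0.038 -0.278 0 0 0 0 1;-0.038 -0.278 0 0 0 0 1;-0.038 -0.278 0 0 0 0 1;-0.038 -0.278 0 0 0 0 1;-0.038 -0.278 0 0 0 0 1;-0.038 -0.278 0 0 0 0 1;-0.038 -0.278 0 0 0 0 1;-0.037 -0.287 0 0 0 0 1")

```text
time: 32.98
tool_pos: [0.4891, -0.2862, 0.2355]
ee_rot: [3.139, -0.003, 3.107]
wrist_force: [-0.0, -0.1, 0.5]
width: 0.0941
finger_force: 0.0
```

>>> carry_out(motion="0 0 0 0 0 0 1;0 0 0 0 0 0 1")

```text
time: 33.22
tool_pos: [0.4893, -0.2842, 0.2361]
ee_rot: [3.139, -0.003, 3.107]
wrist_force: [-0.2, -0.7, 0.6]
width: 0.0938
finger_force: 0.0
```

```bash
python3 - <<'E'
from h import *
s=snap('wrist','w6'); T=load('top0')
im=cv2.cvtColor(s['pixels'],cv2.COLOR_RGB2HSV); u,v=map(int,proj(s,[.5642,-.2875,.043])); print(u,v,im[v,u-4],im[v,u+6])
m=cv2.inRange(im,np.array([15,10,190]),np.array([40,90,255])); n,l,st,ce=cv2.connectedComponentsWithStats(m)
for i in range(1,n):
    if st[i][4]>60 and abs(ce[i][0]-u)<60 and abs(ce[i][1]-v)<60: print(st[i],ce[i],onz(s,*ce[i],.043)); P=ce[i]
print(tri(ray(s,*P),ray(T,447.5,181.5)))
togo(.5642,-.2875,.016,178)
E
```

```text
318 239 [ 24  29 251] [ 24  28 250]
[307 230  23  21 358] [318.54189944 240.03631285] [ 0.56516184 -0.28787821  0.043     ]
(array([ 0.5629363 , -0.28739717,  0.04628546]), np.float64(0.0019703396982041054))
at [ 0.4896 -0.2836  0.2368] rot [ 1.7988e+02 -1.0000e-01  1.7807e+02] shares [-0.3735 -0.0067  1.1042] turn 0.0006
```

>>> carry_out(motion="-0.19 -0.005 0 0 0 0 0.55;-0.185 -0.003 0 0 0 0 0.55;0 0 0.27 0 0 0 0.55;0 0 0.27 0 0 0 0.55;0 0 0.27 0 0 0 0.55;0 0 0.19 0 0 0 0.55;0 0 0.1 0 0 0 0.55;0 0 0 0 0 0 0.55;0 0 0 0 0 0 0;0 0 0 0 0 0 0;0 0 0 0 0 0 0;0 0 0 0 0 0 0")

```text
time: 34.78
tool_pos: [0.5658, -0.2897, 0.02]
ee_rot: [-3.14, 0.003, 3.107]
wrist_force: [0.5, 0.8, 4.9]
width: 0.0276
finger_force: 30.0
```

>>> carry_out(motion="0 0 0 0 0 0 0;0 0 0 0 0 0 0")

```text
time: 35.02
tool_pos: [0.5658, -0.2897, 0.0199]
ee_rot: [-3.14, 0.003, 3.107]
wrist_force: [-0.4, 0.3, 5.8]
width: 0.0274
finger_force: 30.0
```

```bash
python3 - <<'E'
from h import *
togo(.4955,.229,.16,178)
E
```

```text
at [ 0.5658 -0.2897  0.0199] rot [-1.7993e+02  1.6000e-01  1.7800e+02] shares [ 0.4415  2.5798 -0.7003] turn 0.0
```

>>> carry_out(motion="0 0 -0.1 0 0 0 0;0 0 -0.22 0 0 0 0;0 0 -0.24 0 0 0 0;0.12 0 -0.14 0 0 0 0;0.22 0 0 0 0 0 0;0.2 0.1 0 0 0 0 0;0.12 0.2 0 0 0 0 0;0.03 0.26 0 0 0 0 0;0 0.27 0 0 0 0 0;0 0.27 0 0 0 0 0;0 0.27 0 0 0 0 0;0 0.27 0 0 0 0 0")

```text
time: 36.52
tool_pos: [0.4381, 0.045, 0.1591]
ee_rot: [-3.142, 0.002, 3.106]
wrist_force: [0.5, 0.3, -0.0]
width: 0.0279
finger_force: 30.0
```

>>> carry_out(motion="0 0.27 0 0 0 0 0;0 0.27 0 0 0 0 0;-0.05 0.22 0 0 0 0 0;-0.1 0.12 0 0 0 0 0;-0.07 0.06 0 0 0 0 0;-0.03 0 0 0 0 0 0;0 0 0 0 0 0 0;0 0 0 0 0 0 0")

```text
time: 37.52
tool_pos: [0.4944, 0.2289, 0.1584]
ee_rot: [-3.142, 0.0, 3.106]
wrist_force: [-0.6, 0.5, -0.3]
width: 0.0273
finger_force: 30.0
```

```bash
python3 - <<'E'
from h import *
togo(.4955,.229,.023,178)
s=snap('wrist','w7')
E
```

```text
at [0.4944 0.2289 0.1584] rot [-180.      0.    177.96] shares [-0.0053  0.0007  0.677 ] turn -0.0003
```

View pics/w7.png

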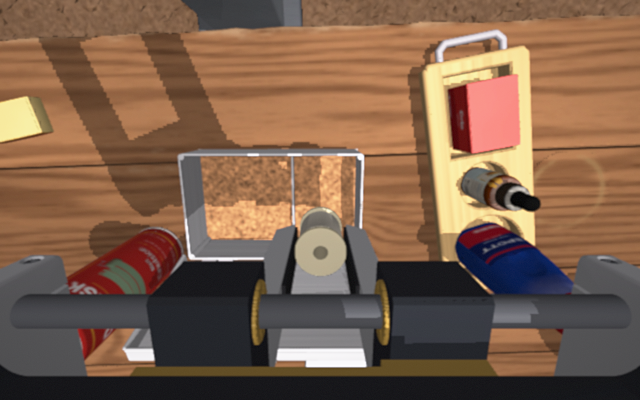

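w7: the spool is held upright over the tin. The near rim corners are at (180,155) and (362,152) and the divider is at (292,165).

```bash
python3 - <<'E'
from h import *
s=load('w7')
for p,z in [((180,155),.052),((362,152),.052),((292,158),.012),((293,225),.012)]: print(p,np.round(onz(s,*p,z),4))
E
```

```text
(180, 155) [0.4501 0.1032 0.052 ]
(362, 152) [0.4534 0.2689 0.052 ]
(292, 158) [0.4608 0.2012 0.012 ]
(293, 225) [0.5341 0.1981 0.012 ]
```

>>> carry_out(motion="-0.005 0 0.12 0 0 0 0;0 0 0.2 0 0 0 0;0 0 0.16 0 0 0 0;0 0 0.1 0 0 0 0;0 0 0.05 0 0 0 0;0 0 0.03 0 0 0 0;0 0 0 0 0 0 0;0 0 0 0 0 0 0")

```text
time: 38.58
tool_pos: [0.4965, 0.2298, 0.0272]
ee_rot: [3.141, 0.002, 3.107]
wrist_force: [0.1, -0.5, -0.8]
width: 0.0269
finger_force: 30.0
```

>>> carry_out(motion="0 0 0.012 0 0 0 0;0 0 0.008 0 0 0 0;0 0 0 0 0 0 0;0 0 0 0 0 0 0")

```text
time: 39.08
tool_pos: [0.4961, 0.2297, 0.0229]
ee_rot: [3.141, 0.001, 3.107]
wrist_force: [-1.8, -0.5, 5.9]
width: 0.0272
finger_force: 30.0
```

>>> carry_out(motion="0 0 0 0 0 0 0.38;0 0 0 0 0 0 0.38;0 0 0 0 0 0 0.38;0 0 -0.05 0 0 0 0.38;0 0 -0.1 0 0 0 0.38;0 0 -0.3 0 0 0 0.38;0 0 -0.3 0 0 0 0.38;0.06 -0.25 -0.1 0 0 0 1;0.06 -0.26 0 0 0 0 1;0.06 -0.26 0 0 0 0 1;0.06 -0.26 0 0 0 0 1;0.06 -0.26 0 0 0 0 1")

```text
time: 40.58
tool_pos: [0.4263, -0.0277, 0.193]
ee_rot: [-3.141, 0.002, 3.107]
wrist_force: [0.3, -0.1, -0.0]
width: 0.0821
finger_force: 0.0
```

>>> carry_out(motion="0.06 -0.26 0 0 0 -0.051 1;0 0 0 0 0 -0.051 1;0 0 0 0 0 0 1;0 0 0 0 0 0 1")

```text
time: 41.08
tool_pos: [0.4132, -0.0774, 0.1924]
ee_rot: [-3.141, 0.001, -2.963]
wrist_force: [0.2, 0.2, -1.4]
width: 0.0936
finger_force: 0.0
```

```bash
python3 - <<'E'
from h import *
togo(.4127,-.0798,.003,190.3)
T=snap('top','t5'); s=snap('wrist','w8'); S=snap('side','s8')
u,v=map(int,proj(T,[.4961,.2297,.046])); im=cv2.cvtColor(T['pixels'],cv2.COLOR_RGB2HSV)
m=cv2.inRange(im[v-10:v+11,u-10:u+11],np.array([15,5,150]),np.array([40,75,255])); n,l,st,ce=cv2.connectedComponentsWithStats(m)
for i in range(1,n):
    if st[i][4]>15: print('spool top',st[i],onz(T,ce[i][0]+u-10,ce[i][1]+v-10,.046))
u,v=map(int,proj(s,[.4127,-.0798,.016])); print(u,v)
try: print('match w8',rectz(s,blob(s,(20,60,120),(32,255,255),(u-50,max(v-40,0),u+50,v+40)),.016))
except Exception as e: print(e)
print('match top',rectz(T,blob(T,(20,60,120),(32,255,255),(350,225,385,252)),.016))
E
```

```text
at [ 0.4132 -0.0774  0.1924] rot [-1.7999e+02  3.0000e-02 -1.6978e+02] shares [ 0.0045 -0.0114  0.9472] turn -0.0007
spool top [  4   6  13  13 107] [0.49350566 0.23170133 0.046     ]
317 182
match w8 (array([412.5, -79.7]), array([35.3, 55.9]), 10.2)
match top (array([ 402.2, -103.7]), array([2.6, 2.7]), 1.3)
```

The spool stands in place and the matchbox position is confirmed. Grasping the matchbox.

>>> carry_out(motion="0.004 -0.011 0.25 0 0 0 1;0 0 0.25 0 0 0 1;0 0 0.22 0 0 0 1;0 0 0.13 0 0 0 1;0 0 0.07 0 0 0 1;0 0 0.02 0 0 0 1;0 0 0 0 0 0 1;0 0 0 0 0 0 0;0 0 0 0 0 0 0;0 0 0 0 0 0 0;0 0 0 0 0 0 0;0 0 0 0 0 0 0")

```text
time: 42.72
tool_pos: [0.4127, -0.0801, 0.0042]
ee_rot: [-3.142, 0.0, -2.963]
wrist_force: [0.0, -0.0, 0.3]
width: 0.056
finger_force: 30.0
```

>>> carry_out(motion="0 0 0 0 0 0 0;0 0 -0.1 0 0 0 0;0 0 -0.2 0 0 0 0;0 0 -0.2 0 0 0.05 0;0 0 -0.1 0 0 0.052 0;0 0 0 0 0 0 0")

```text
time: 43.48
tool_pos: [0.4138, -0.0805, 0.1257]
ee_rot: [-3.141, 0.004, 3.108]
wrist_force: [-0.5, -0.5, -0.2]
width: 0.0558
finger_force: 30.0
```

```bash
python3 - <<'E'
from h import *
c,s_=np.cos(np.radians(-2)),np.sin(np.radians(-2)); x,y=-.006,-.034
togo(.503+c*x-s_*y,.184+s_*x+c*y,.12,178); print(.503+c*x-s_*y,.184+s_*x+c*y)
E
```

```text
at [ 0.4138 -0.0805  0.1257] rot [-179.94    0.22  178.09] shares [-0.3712  1.1665  0.0285] turn 0.0007
0.49581707215000037 0.15023010886156574
```

>>> carry_out(motion="-0.03 0.1 0 0 0 0 0;-0.06 0.2 0 0 0 0 0;-0.08 0.25 0 0 0 0 0;-0.08 0.25 0 0 0 0 0;-0.06 0.2 0 0 0 0 0;-0.04 0.12 0 0 0 0 0;-0.021 0.046 0 0 0 0 0;0 0 0.12 0 0 0 0;0 0 0.18 0 0 0 0;0 0 0.1 0 0 0 0;0 0 0 0 0 0 0;0 0 0 0 0 0 0")

```text
time: 44.98
tool_pos: [0.4953, 0.15, 0.0446]
ee_rot: [3.141, 0.001, 3.107]
wrist_force: [0.5, -0.3, 0.3]
width: 0.0559
finger_force: 30.0
```

```bash
python3 - <<'E'
from h import *
togo(.4958,.1502,.0075,178)
E
```

```text
at [0.4953 0.15   0.0446] rot [1.7999e+02 5.0000e-02 1.7800e+02] shares [-0.0025  0.001   0.1857] turn -0.0
```

>>> carry_out(motion="0 0 0.06 0 0 0 0;0 0 0.06 0 0 0 0;0 0 0.04 0 0 0 0;0 0 0.02 0 0 0 0;0 0 0.005 0 0 0 0;0 0 0 0 0 0 0;0 0 0 0 0 0 0")

```text
time: 45.85
tool_pos: [0.4951, 0.1505, 0.0072]
ee_rot: [3.141, 0.001, 3.107]
wrist_force: [0.1, -0.1, 0.6]
width: 0.0562
finger_force: 30.0
```

>>> carry_out(motion="0 0 0 0 0 0 0.68;0 0 0 0 0 0 0.68;0 0 0 0 0 0 0.68;0 0 -0.05 0 0 0 0.68;0 0 -0.15 0 0 0 0.68;0 0 -0.3 0 0 0 0.6;0 0 -0.3 0 0 0 0;0 0 -0.3 0 0 0 0;0 0 -0.2 0 0 0 0;0.3 0 0 0 0 0 0;0.2 0 0 0 0 0 0;0 0 0 0 0 0 0")

```text
time: 47.35
tool_pos: [0.3934, 0.1541, 0.2689]
ee_rot: [3.14, 0.003, 3.108]
wrist_force: [0.3, 0.0, -0.2]
width: 0.0013
finger_force: 0.0
```

```bash
python3 - <<'E'
from h import *
togo(.605,.184,.265,178)
T=snap('top','t6');S=snap('side','s9'); T0=load('top0')
im=cv2.cvtColor(T['pixels'],cv2.COLOR_RGB2HSV)
try: print('match',rectz(T,blob(T,(20,60,120),(32,255,255),(260,175,305,222)),.019))
except Exception as e: print(e)
m=cv2.inRange(im,np.array([15,5,150]),np.array([40,75,255])); u,v=map(int,proj(T,[.4961,.2297,.046])); n,l,st,ce=cv2.connectedComponentsWithStats(m[v-10:v+11,u-10:u+11]); 
for i in range(1,n):
    if st[i][4]>40: print('spool',onz(T,ce[i][0]+u-10,ce[i][1]+v-10,.046))
# jar rim and box in top0: near edges
for n,p,z in [('jar near',(300,152),.02),('jar left',(282,134),.05),('jar right',(317,134),.05),('box near l',(216,140),.03),('box near r',(258,146),.03)]: print(n,np.round(onz(T0,*p,z),3))
print('jar top tri',tri(ray(T0,299,133),ray(S,343,165)), 'lid top mid',tri(ray(T0,265,158),ray(load('side0'),287,134)))
E
```

```text
at [0.3934 0.1541 0.2689] rot [179.94   0.19 178.09] shares [-1.0524  0.1846  0.0193] turn 0.0008
max() iterable argument is empty
jar near [0.638 0.098 0.02 ]
jar left [0.677 0.146 0.05 ]
jar right [0.679 0.054 0.05 ]
box near l [0.662 0.32  0.03 ]
box near r [0.648 0.209 0.03 ]
jar top tri (array([0.6915495 , 0.09313778, 0.04074524]), np.float64(0.02273382898075938)) lid top mid (array([0.58290003, 0.17779313, 0.14818867]), np.float64(0.0026953872218956725))
```

```bash
python3 - <<'E'
from h import *
s=snap('wrist','w9'); im=cv2.cvtColor(s['pixels'],cv2.COLOR_RGB2HSV)
u,v=map(int,proj(s,[.4951,.1505,.019])); print(u,v,im[v,u]); 
c=blob(s,(20,50,60),(34,255,255),(max(u-60,0),max(v-40,0),u+60,v+40)); print('match',cv2.boundingRect(c),rectz(s,c,.019))
u,v=map(int,proj(s,[.4955,.2297,.046])); print(u,v,im[v,u],im[v,u+7])
c=blob(s,(15,5,120),(40,75,255),(u-25,v-25,u+25,v+25)); print('spool',cv2.boundingRect(c),rectz(s,c,.046))
E
```

```text
319 240 [22 92 64]
match (319, 229, 4, 23) (array([494.3, 151.5]), array([ 4.4, 34.3]), 87.9)
377 246 [20 52 98] [ 25  30 249]
spool (364, 227, 24, 29) (array([488.1, 226.7]), array([42.7, 27.6]), 26.9)
```

>>> carry_out(motion="-0.25 0.04 0 0 0 0 0;-0.25 0.04 0 0 0 0 0;-0.25 0.04 0 0 0 0 0;-0.2 0.04 0 0 0 0 0;-0.1 0.025 0 0 0 0 0;0 0 0 0 0 0 0;0 0 0 0 0 0 0")

```text
time: 48.38
tool_pos: [0.6061, 0.1833, 0.2665]
ee_rot: [-3.141, -0.001, 3.106]
wrist_force: [-0.0, 0.3, 0.4]
width: 0.0007
finger_force: 0.0
```

```bash
python3 - <<'E'
from h import *
s=load('w9'); im=cv2.cvtColor(s['pixels'],cv2.COLOR_RGB2HSV)
for x in (.48,.495,.505):
  print(x,[(list(map(int,proj(s,[x,y,.019]))),im[int(proj(s,[x,y,.019])[1]),int(proj(s,[x,y,.019])[0])].tolist()) for y in (.105,.12,.128,.14,.15,.16,.172,.185,.195)])
T=load('t6'); it=cv2.cvtColor(T['pixels'],cv2.COLOR_RGB2HSV)
print([it[int(proj(T,[.495,y,.019])[1]),int(proj(T,[.495,y,.019])[0])].tolist() for y in (.105,.12,.128,.14,.15,.16,.172,.185,.195)])
E
```

```text
0.48 [([288, 231], [13, 132, 214]), ([298, 231], [12, 124, 193]), ([303, 231], [120, 5, 107]), ([312, 231], [130, 7, 107]), ([319, 230], [23, 105, 100]), ([325, 230], [120, 5, 108]), ([334, 230], [120, 5, 106]), ([343, 230], [14, 125, 240]), ([350, 229], [13, 135, 217])]
0.495 [([288, 241], [12, 132, 218]), ([298, 241], [120, 10, 106]), ([304, 241], [120, 5, 106]), ([312, 240], [120, 5, 106]), ([319, 240], [22, 92, 64]), ([326, 240], [130, 7, 107]), ([334, 240], [120, 5, 106]), ([343, 239], [11, 79, 164]), ([350, 239], [15, 127, 241])]
0.505 [([289, 247], [13, 134, 223]), ([299, 247], [130, 7, 107]), ([304, 247], [130, 7, 106]), ([312, 247], [140, 7, 106]), ([319, 246], [22, 84, 58]), ([326, 246], [120, 5, 108]), ([334, 246], [120, 5, 107]), ([343, 246], [120, 7, 107]), ([350, 245], [13, 135, 134])]
[[14, 109, 176], [18, 22, 57], [91, 93, 77], [92, 86, 107], [92, 86, 110], [93, 97, 100], [91, 84, 79], [92, 88, 110], [92, 84, 112]]
```

>>> carry_out(motion="0 0 0.15 0 0 0 0;0 0 0.2 0 0 0 0;0 0 0.2 0 0 0 0;0 0 0.13 0 0 0 0;0 0 0.05 0 0 0 0;0 0 0 0 0 0 0;0 0 0 0 0 0 0")

```text
time: 49.25
tool_pos: [0.607, 0.1838, 0.1233]
ee_rot: [3.141, 0.003, 3.107]
wrist_force: [1.4, -0.1, 0.4]
width: 0.0006
finger_force: 0.0
```

>>> carry_out(motion="0.05 0 0 0 0 0 0;0.07 0 0 0 0 0 0;0.07 0 0 0 0 0 0;0.07 0 0 0 0 0 0;0.07 0 0 0 0 0 0;0.07 0 0 0 0 0 0;0 0 0 0 0 0 0")

```text
time: 50.12
tool_pos: [0.525, 0.1865, 0.1212]
ee_rot: [3.142, -0.0, 3.107]
wrist_force: [-0.2, 0.2, -0.7]
width: 0.0006
finger_force: 0.0
```

>>> carry_out(motion="0.07 0 0 0 0 0 0;0.07 0 0 0 0 0 0;0.05 0 0 0 0 0 0;0 0 0 0 0 0 0;0 0 0 0 0 0 0;0 0 0 0 0 0 0;0 0 0 0 0 0 0;0 0 0 0 0 0 0")

```text
time: 51.12
tool_pos: [0.4883, 0.1876, 0.121]
ee_rot: [-3.142, -0.0, 3.107]
wrist_force: [-0.9, 0.4, 0.5]
width: 0.0005
finger_force: 0.0
```

```bash
python3 - <<'E'
from h import *
S=snap('side','s10'); T=snap('top','t10')
im=cv2.cvtColor(S['pixels'],cv2.COLOR_RGB2HSV); A=load('side0')
# project lid corners (hinge line at x=.555,z=.05; y .098/.27) for angles, report brightness difference from the open image
for a in (0,.2,.4,.6,.8,1.0,1.3,1.83):
    X=[.556-.107*np.cos(a),.097,.05+.107*np.sin(a)]; u,v=map(int,proj(S,X)); print(a,(u,v),[S['pixels'][v,u+k].tolist() for k in (-8,-4,0,4)])
E
```

```text
0 (278, 197) [[149, 146, 144], [150, 147, 145], [160, 156, 153], [135, 132, 128]]
0.2 (278, 189) [[160, 157, 154], [159, 157, 154], [162, 158, 156], [142, 138, 137]]
0.4 (279, 180) [[150, 147, 146], [153, 150, 149], [155, 153, 151], [151, 148, 145]]
0.6 (282, 171) [[231, 229, 228], [230, 228, 227], [226, 222, 219], [172, 141, 122]]
0.8 (286, 163) [[157, 150, 142], [158, 153, 146], [159, 156, 146], [159, 153, 146]]
1.0 (290, 155) [[160, 156, 148], [163, 157, 150], [164, 159, 150], [162, 159, 152]]
1.3 (298, 146) [[245, 244, 241], [244, 243, 241], [245, 244, 241], [245, 244, 241]]
1.83 (312, 138) [[159, 119, 91], [151, 113, 84], [148, 110, 80], [153, 114, 88]]
```

>>> carry_out(motion="0 0 0 0 0 0 0;0 0 0 0 0 0 0;0 0 0 0 0 0 0;0 0 0 0 0 0 0")

```text
time: 51.72
tool_pos: [0.4882, 0.1877, 0.1211]
ee_rot: [3.142, 0.0, 3.107]
wrist_force: [-0.6, -0.2, -0.8]
width: 0.0006
finger_force: 0.0
```

```bash
python3 - <<'E'
from h import *
S=snap('side','s11'); P=load('s10'); A=load('side0')
d=lambda a,b:cv2.absdiff(a['pixels'],b['pixels']).max(2)
m=(d(S,P)>40).astype(np.uint8); print('moved px',m.sum(), cv2.boundingRect(cv2.findNonZero(m)) if m.any() else '')
for n,I in (('open',A),('s10',P),('s11',S)): print(n,[int(I['pixels'][v,278].mean()) for v in range(160,215,3)],[int(I['pixels'][v,250].mean()) for v in range(150,205,3)])
for x in (.449,.46): print(proj(S,[x,.097,.055]),proj(S,[x,.27,.055]))
E
```

```text
moved px 570 (52, 27, 257, 369)
open [171, 172, 171, 166, 145, 147, 144, 144, 142, 132, 167, 164, 199, 148, 149, 146, 146, 147, 136] [127, 130, 133, 137, 126, 99, 148, 132, 132, 132, 132, 134, 155, 145, 144, 143, 142, 140, 107]
s10 [154, 149, 132, 188, 229, 228, 149, 150, 150, 153, 162, 157, 154, 150, 149, 149, 145, 149, 144] [127, 132, 137, 137, 126, 224, 226, 226, 151, 157, 165, 167, 147, 143, 146, 143, 145, 142, 84]
s11 [152, 151, 133, 196, 234, 235, 231, 159, 157, 159, 157, 160, 164, 151, 142, 146, 149, 148, 143] [126, 129, 135, 134, 126, 131, 232, 231, 231, 231, 163, 162, 153, 210, 146, 144, 144, 138, 85]
[np.float64(278.30775989643394), np.float64(195.85974981667593)] [np.float64(227.09842954211723), np.float64(176.30691922315214)]
[np.float64(281.4049167105245), np.float64(194.0275993019068)] [np.float64(230.285276706435), np.float64(174.74545910410674)]
```

>>> carry_out(motion="0.045 0 0 0 0 0 0;0.045 0 0.05 0 0 0 0;0 0 0.06 0 0 0 0;0 0 0.06 0 0 0 0;0 0 0.06 0 0 0 0;0 0 0.05 0 0 0 0;0 0 0.02 0 0 0 0;0 0 0 0 0 0 0;0 0 0 0 0 0 0")

```text
time: 52.9
tool_pos: [0.4706, 0.1884, 0.0616]
ee_rot: [3.141, 0.001, 3.107]
wrist_force: [0.4, -0.4, -0.1]
width: 0.0005
finger_force: 0.0
```

>>> carry_out(motion="0 0 0.01 0 0 0 0;0 0 0.01 0 0 0 0;0 0 0.01 0 0 0 0;0 0 0 0 0 0 0;0 0 0 0 0 0 0")

```text
time: 53.52
tool_pos: [0.4702, 0.1883, 0.0551]
ee_rot: [3.142, 0.0, 3.107]
wrist_force: [-0.3, 0.3, 0.3]
width: 0.0005
finger_force: 0.0
```

```bash
python3 - <<'E'
from h import *
S=snap('side','s12')
print([int(S['pixels'][v,278].mean()) for v in range(160,215,3)],[int(S['pixels'][v,250].mean()) for v in range(150,205,3)])
E
```

```text
[152, 151, 129, 198, 234, 235, 233, 233, 160, 160, 158, 160, 165, 152, 143, 149, 148, 150, 142] [94, 138, 137, 140, 135, 130, 191, 208, 189, 149, 159, 216, 166, 165, 144, 143, 143, 140, 83]
```

>>> carry_out(motion="0 0 0.01 0 0 0 0;0 0 0.01 0 0 0 0;0 0 0 0 0 0 0;0 0 0 0 0 0 0")

```text
time: 54.08
tool_pos: [0.4706, 0.1884, 0.0541]
ee_rot: [3.141, 0.002, 3.107]
wrist_force: [-4.7, -1.8, 12.6]
width: 0.0002
finger_force: 6.3
```

Firm contact at 54 mm, which is the shut lid's height. Backing off to check.

>>> carry_out(motion="0 0 -0.05 0 0 0 0;0 0 -0.2 0 0 0 0;0 0 -0.3 0 0 0 0;0 0 -0.3 0 0 0 0;0.3 0 0 0 0 0 0;0.3 0 0 0 0 0 0;0.1 -0.25 0 0 0 0 0;0 -0.25 0 0 0 0 0;0 -0.25 0 0 0 0 0;0 -0.25 0 0 0 0 0;0 -0.25 0 0 0 0 0;0 0 0 0 0 0 0")

```text
time: 55.58
tool_pos: [0.3212, -0.0595, 0.221]
ee_rot: [-3.141, -0.0, 3.099]
wrist_force: [0.7, 0.5, -0.0]
width: 0.0003
finger_force: 0.0
```

```bash
python3 - <<'E'
from h import *
print(np.round(readout.get_obs()['tool_pos'],3))
T=snap('top','t13'); S=snap('side','s13'); T0=load('top0'); S0=load('side0')
# top: lid face = bright/grey low-saturation region around the tin
def lid(I,lo,box):
    im=cv2.cvtColor(I['pixels'],cv2.COLOR_RGB2HSV); print('colour at centre',im[(box[1]+box[3])//2,(box[0]+box[2])//2]); c=blob(I,(0,0,lo),(180,45,255),box); return c
c=lid(T,170,(215,140,318,240)); print('top',rectz(T,c,.055))
c=lid(S,205,(215,110,325,215)); q=cv2.boxPoints(cv2.minAreaRect(c)); ap=cv2.approxPolyDP(c,4,True)[:,0]; print('side poly',ap.tolist())
for a,y in [(.449,.097),(.449,.27),(.556,.27),(.556,.095)]: print('shut corner expected side',np.round(proj(S,[a,y,.055])),'top',np.round(proj(T,[a,y,.055])))
# soap, dropper and bottle unchanged, stock unmoved?
for n,b in [('can',(305,150,340,195)),('blue',(420,190,440,212)),('small',(415,155,432,175)),('tray',(155,145,212,262))]:
    x0,y0,x1,y1=b; print(n,'diff',np.mean(cv2.absdiff(T['pixels'],T0['pixels'])[y0:y1,x0:x1]).round(1))
p=T['pixels']; im=cv2.cvtColor(p,cv2.COLOR_RGB2HSV)
print('soap',rectz(T,blob(T,(0,100,110),(8,255,255),(160,205,205,262)),.048))
E
```

```text
[ 0.321 -0.06   0.221]
colour at centre [110   7 219]
top (array([499.4, 185.2]), array([175.2, 116.7]), 88.2)
colour at centre [ 13 113 176]
side poly [[230, 176], [276, 196], [307, 181], [259, 162]]
shut corner expected side [278. 196.] top [298. 221.]
shut corner expected side [227. 176.] top [229. 219.]
shut corner expected side [256. 162.] top [231. 177.]
shut corner expected side [307. 179.] top [300. 179.]
can diff 3.6
blue diff 2.4
small diff 2.4
tray diff 22.1
soap (array([422.2, 387.4]), array([66.1, 46.2]), 8.4)
```

The lid is shut (side corners match the expected ones), the soap is aligned and the stock is untouched. I'll check quickly that both bottles are upright, then hand in.

```bash
python3 - <<'E'
from h import *
T=load('t13');S=load('s13')
im=cv2.cvtColor(T['pixels'],cv2.COLOR_RGB2HSV); u,v=map(int,proj(T,[.562,.408,.184])); m=((im[:,:,0]>170)|(im[:,:,0]<6))&(im[:,:,1]>180)&(im[:,:,2]>150)
n,l,st,ce=cv2.connectedComponentsWithStats(m.astype(np.uint8))
ok=[onz(T,*ce[i],.184) for i in range(1,n) if st[i][4]>20 and np.hypot(ce[i][0]-u,ce[i][1]-v)<15]; print('cap',ok)
u,v=map(int,proj(T,[.4933,.3964,.1])); g=T['pixels'][v-8:v+9,u-8:u+9].max(2); y,x=np.where(g<60); print('bulb',len(x), onz(T,x.mean()+u-8,y.mean()+v-8,.1) if len(x) else '')
if ok: print('handed in', robot.close_job())
E
```

```text
cap [array([0.56357953, 0.40874323, 0.184     ])]
bulb 20 [0.49008572 0.39046395 0.1       ]
the job is handed in; nothing more can be done
handed in None
```

The job is handed in with both kits made up: the tall bottle, dropper and soap are in their tray recesses, the spool and matchbox are in the tin with the lid shut, and the spray can was left where it stood. The matchbox's resting place was only partly visible past the fingers before the lid closed. It took about 56 s of the 150 s allowed.

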